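# Line the reagent bottles up by height on the rack

### The job

Line the four white screw-cap bottles up by height on the four round black pads of the wooden rack: the tallest on the pad beside the upright end plate, then the next tallest and so on, with the shortest on the pad farthest from that plate. Stand each bottle upright in the middle of its pad and let go of it; never tip a bottle over on the way, and leave the conical flask standing where it is.

Things in the scene. Friction and masses are not known exactly. Their poses are not given: they have to be found in the camera images.
- bottle_a: tallest of four closed, white, rigid plastic laboratory bottles with blue screw caps and a plain paper band, alike but for size: 56 mm diameter, 128 mm tall over the cap, straight round body from the foot up to 95 mm, grasp it round the body, best near 79 mm above its foot. Origin: centre of its underside, z up its axis. Stands loose on the bench.
- bottle_b: second tallest of four closed, white, rigid plastic laboratory bottles with blue screw caps and a plain paper band, alike but for size: 48 mm diameter, 104 mm tall over the cap, straight round body from the foot up to 77 mm, grasp it round the body, best near 64 mm above its foot. Origin: centre of its underside, z up its axis. Stands loose on the bench.
- bottle_c: third tallest of four closed, white, rigid plastic laboratory bottles with blue screw caps and a plain paper band, alike but for size: 40 mm diameter, 82 mm tall over the cap, straight round body from the foot up to 61 mm, grasp it round the body, best near 51 mm above its foot. Origin: centre of its underside, z up its axis. Stands loose on the bench.
- bottle_d: shortest of four closed, white, rigid plastic laboratory bottles with blue screw caps and a plain paper band, alike but for size: 32 mm diameter, 62 mm tall over the cap, straight round body from the foot up to 46 mm, grasp it round the body, best near 38 mm above its foot. Origin: centre of its underside, z up its axis. Stands loose on the bench.
- pad0: one of four identical fixed round black rubber pads, 64 mm diameter, 3 mm thick, in one straight row 80 mm apart on a flat wooden rack (392 x 96 x 8 mm) on the bench. Origin: centre of the pad's underside, 8 mm above the bench; its top is 11 mm above the bench. The numbering does not follow the row: a pad's place in the row must be read from its position. Which way the row points and which end is which vary.
- pad1: one of four identical fixed round black rubber pads, 64 mm diameter, 3 mm thick, in one straight row 80 mm apart on a flat wooden rack (392 x 96 x 8 mm) on the bench. Origin: centre of the pad's underside, 8 mm above the bench; its top is 11 mm above the bench. The numbering does not follow the row: a pad's place in the row must be read from its position. Which way the row points and which end is which vary.
- pad2: one of four identical fixed round black rubber pads, 64 mm diameter, 3 mm thick, in one straight row 80 mm apart on a flat wooden rack (392 x 96 x 8 mm) on the bench. Origin: centre of the pad's underside, 8 mm above the bench; its top is 11 mm above the bench. The numbering does not follow the row: a pad's place in the row must be read from its position. Which way the row points and which end is which vary.
- pad3: one of four identical fixed round black rubber pads, 64 mm diameter, 3 mm thick, in one straight row 80 mm apart on a flat wooden rack (392 x 96 x 8 mm) on the bench. Origin: centre of the pad's underside, 8 mm above the bench; its top is 11 mm above the bench. The numbering does not follow the row: a pad's place in the row must be read from its position. Which way the row points and which end is which vary.
- end_plate: fixed upright dark wooden end plate of the rack, 90 mm across the row, 12 mm thick along it, 60 mm tall, standing at one end of the row (either end; the other end has only a 6 mm high strip of pale wood). Origin: centre of its underside, 8 mm above the bench, on the row's centre line, 70 mm from the centre of the nearest pad. Its own y axis lies along the row, its x axis across it.
- flask: loose stoppered conical glass flask, 66 mm base diameter, 112 mm tall, standing among the bottles; not part of the job. Origin: centre of its underside.
Mind the look-alikes: they are no part of the job. What is shaped like the flask but green or yellow is not meant.

How it is judged:
At the end, for the whole second after the job is handed in: Bottles released, at rest, upright (within 0.1 rad), each foot on a pad (7 to 15 mm above the bench) within 13 mm of its centre: tallest on the pad nearest the end plate, then in falling height to the shortest on the farthest. The flask stands upright within 30 mm of its start ((horizontal distance between bottle_a and pad0 below 0.013 m or horizontal distance between bottle_a and pad1 below 0.013 m or horizontal distance between bottle_a and pad2 below 0.013 m or horizontal distance between bottle_a and pad3 below 0.013 m) and horizontal distance between bottle_a and end_plate between 0.045 and 0.095 m and height (world z) of bottle_a between 0.007 and 0.015 m and angle between each of bottle_a, bottle_b, bottle_c, bottle_d, flask's own z axis and vertical below 0.1 rad and linear speed of each of bottle_a, bottle_b, bottle_c, bottle_d below 0.02 m/s and angular speed of each of bottle_a, bottle_b, bottle_c, bottle_d below 0.2 rad/s and contact force between each of bottle_a, bottle_b, bottle_c, bottle_d and the fingers below 0.1 N and (horizontal distance between bottle_b and pad0 below 0.013 m or horizontal distance between bottle_b and pad1 below 0.013 m or horizontal distance between bottle_b and pad2 below 0.013 m or horizontal distance between bottle_b and pad3 below 0.013 m) and horizontal distance between bottle_b and end_plate between 0.125 and 0.175 m and height (world z) of bottle_b between 0.007 and 0.015 m and (horizontal distance between bottle_c and pad0 below 0.013 m or horizontal distance between bottle_c and pad1 below 0.013 m or horizontal distance between bottle_c and pad2 below 0.013 m or horizontal distance between bottle_c and pad3 below 0.013 m) and horizontal distance between bottle_c and end_plate between 0.205 and 0.255 m and height (world z) of bottle_c between 0.007 and 0.015 m and (horizontal distance between bottle_d and pad0 below 0.013 m or horizontal distance between bottle_d and pad1 below 0.013 m or horizontal distance between bottle_d and pad2 below 0.013 m or horizontal distance between bottle_d and pad3 below 0.013 m) and horizontal distance between bottle_d and end_plate between 0.285 and 0.335 m and height (world z) of bottle_d between 0.007 and 0.015 m and distance of flask from where it was at the start of the episode below 0.03 m); the robot touches nothing.
It fails at once if a bottle is tipped over (leans more than 0.7 rad) (angle between any of bottle_a, bottle_b, bottle_c, bottle_d's own z axis and vertical above 0.7 rad).
It fails at once if the flask is pushed more than 30 mm from its place or tipped over (distance of flask from where it was at the start of the episode above 0.03 m or angle between flask's own z axis and vertical above 0.7 rad).
It also fails if it takes over 104 s, if anything falls off the work surface, if the arm or the gripper's body presses on something with over 40 N, if the wrist force passes 120 N, or if a joint passes its speed limit or range.

### The arm

A 6-joint arm with a two-finger parallel gripper is mounted at the origin on the work surface. World frame = base frame: x ahead of the robot, y to its left, z up, the work surface at z = 0. Lengths are in m, angles in rad, forces in N, time in s.
With the tool pointing down it reaches from about 0.225 to 0.875 m from the base axis. Payload 3.4 kg.
Tool frame: the origin (TCP) lies at the centre of the arm's flange, where the gripper is bolted on; the fingertips stand manip.tcp_to_tips ahead of it and the grasp point (between the pads) lies 155 mm ahead of it (manip.tcp_to_tips is the distance from the TCP to the fingertips, in m); z points along the fingers, y is the line along which they close (so a half turn about z gives the same grasp; the last joint's range is limited). The gripper opens to 85 mm and grips with 20 to 120 N. Pads are 22 mm wide; open, the fingers measure 114 mm over their backs; the gripper's body (76 mm by 85 mm) begins 54 mm behind the grasp point. The pads swing forward as they close: fully open they stand 13 mm farther back than shut.
Start: joints at [-1.223, 0.276, 1.505, -0, 1.361, -0.121], TCP at [0.26, -0.513, 0.405] pointing down, gripper open.
Joint ranges: [-2.89, 2.89], [-0.75, 2.08], [0.22, 2.7], [-1.18, 4.32], [0.11, 2.71], [-2.7, 2.7]. Speed limits (rad/s): [2.57, 2.57, 3.14, 3.14, 3.14, 3.14].

### API

Orientations are given as a unit quaternion [w, x, y, z].
In Python, from rig import sensors, imaging, manip gives the robot as it stands. The module is installed in compiled form; this text tells all that it offers.
- The arm moves only by the tool jog_arm, never from a script. Its argument "plan" is a list of rows, each an object of numbers: "dx", "dy", "dz": the shift along the tool's x, y, z in mm; "ax", "ay", "az": the turn, a rotation vector about the tool's x, y, z in units of 6 degrees (1.0 is 6 degrees); "grip": the closure, from 0 (fully open) to 1 (shut). A call has 1 to 20 rows; each row shifts and turns the commanded pose from where the row before left it, along the tool's axes as they then stand; what a row does not reach is not made up. A row lasts 1/12 s, in which the tool goes at most 41.7 mm and 7.16 degrees, less where a joint would pass 70% of its speed; a pose out of reach is approached as far as the arm can. A call is refused whole if a number of a shift passes 41.7 or a number of a turn 1, either way. A call with a gripper value outside its range is refused whole. The fingers move at their own pace and stop on an object; "grip_force" is the grip in N (left out, the last holds). Time passes only in rows, so rows that do not move let the fingers close. It gives the time, the measured TCP pose, the force, the opening and the grip force at its end, in the units of the state.
- sensors.get_state(): the state, without advancing time (a new reading comes with each control period).
- imaging.get_image(name): name is "side" or "top"; returns a dict with "image" (400x640x3 uint8, red, green, blue), "K" (3x3 intrinsics, pixels), "extrinsics" (4x4, takes a point from world to camera coordinates). Camera axes: x right, y up, looking along -z (the intrinsics and any distortion apply to the point x, -y, -z); pixel columns grow to the right and rows downward; lengths in m; the calibration is good to about 2 mm. A picture is of the moment at which its call begins. There is no depth.
- manip.sign_off(): hands the job in; it is judged then, once.
The state is a dict: "clock": time; "qpos": joint angles; "qd": joint speeds; "effort": joint torques, N m; "position": TCP position; "ee_rot": TCP orientation; "contact_force": force on the tool from outside, world axes, zero at the start; "moment": the same for the moment, N m; "width": finger opening in m; "gripper_force": force on a finger pad.
Only numpy, scipy, OpenCV 4.12 (cv2) and the standard library are available. Lean on these libraries where they do the work, as an engineer would, in place of code of your own. Each camera call takes 0.05 s, during which the arm holds its last target. There are 200 camera calls.

## Working session

There is one attempt and no reset: what is moved stays moved. The work goes in short steps, Python scripts to look and compute and a tool call to move; the robot and the scene stay as the last step left them, time stands still between calls to the robot, and variables do not carry over. Pictures are saved under pics/ and viewed, at most 14 in all, crops included, and the job is handed in when it is done.

Besides the shell and the picture viewer there is one more tool, called after ">>>" as name(argument=value, ...), one argument or row to a line, values as JSON. jog_arm: Moves the arm, as the interface text tells. Its arguments: {"type":"object","properties":{"plan":{"type":"array"},"grip_force":{"type":"number"}},"required":["plan"]}

```bash
mkdir -p pics; python3 - <<'E'
from rig import sensors, imaging, manip
import cv2,numpy as np,pickle
s=sensors.get_state();print({k:np.round(v,3) for k,v in s.items()},manip.tcp_to_tips)
for n in("side","top"):
    d=imaging.get_image(n);pickle.dump(d,open(f"pics/{n}0.pkl","wb"))
    cv2.imwrite(f"pics/{n}0.png",d["image"][:,:,::-1]);print(n,d["K"].round(1).tolist(),d["extrinsics"].round(3).tolist(),d.keys())
E
```

```text
{'clock': np.float64(0.0), 'qpos': array([-1.223,  0.277,  1.506, -0.   ,  1.361, -0.121]), 'qd': array([-0.002,  0.   ,  0.   ,  0.001, -0.   , -0.001]), 'effort': array([ 2.0000e-03, -4.1678e+01, -2.4581e+01, -0.0000e+00,  1.1000e-02,
       -0.0000e+00]), 'position': array([ 0.26 , -0.513,  0.404]), 'ee_rot': array([-0.001,  0.973,  0.232, -0.   ]), 'contact_force': array([ 0.792, -0.361, -0.046]), 'moment': array([ 0.036, -0.008, -0.03 ]), 'gripper_force': np.float64(0.0), 'width': np.float64(0.086)} 0.1734
side [[486.8, 0.0, 319.4], [0.0, 486.8, 209.1], [0.0, 0.0, 1.0]] [[-0.937, -0.35, 0.016, 0.445], [0.23, -0.58, 0.782, -0.153], [-0.264, 0.736, 0.624, -0.804], [0.0, 0.0, 0.0, 1.0]] dict_keys(['image', 'K', 'extrinsics'])
top [[398.1, 0.0, 314.3], [0.0, 398.1, 199.2], [0.0, 0.0, 1.0]] [[-0.028, -1.0, -0.009, 0.019], [0.987, -0.029, 0.16, -0.474], [-0.16, -0.004, 0.987, -0.82], [0.0, 0.0, 0.0, 1.0]] dict_keys(['image', 'K', 'extrinsics'])
```

View pics/side0.png

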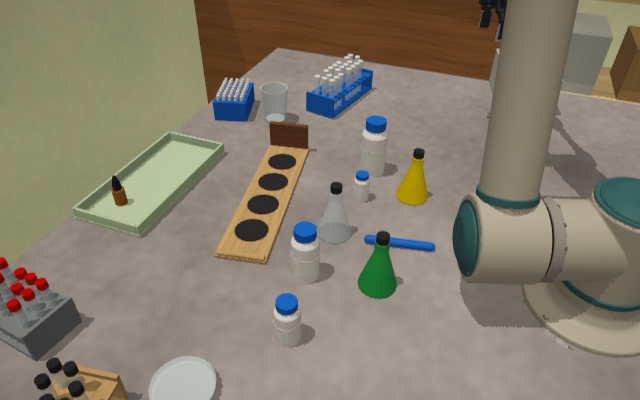

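View pics/top0.png

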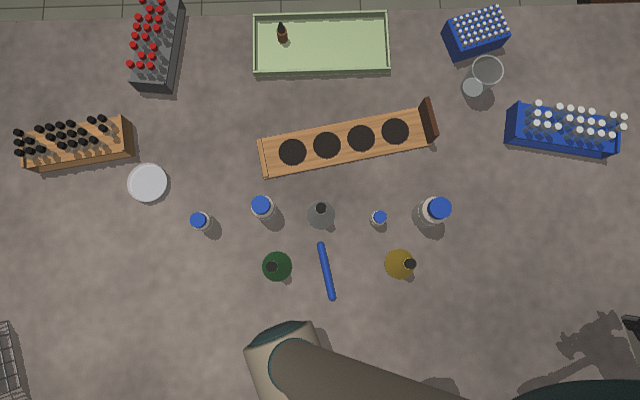

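Side view: caps at a (375,125), d (362,176), b (305,232), c (286,303). Pads run from (282,161) to (251,230), with the dark plate at (289,134). Flask candidates are clear (335,215), green (378,270) and yellow (413,180). The clear glass one fits; green and yellow are excluded by the text. Top view: caps a (437,208), b (262,205), c (200,220), d (379,217), clear flask (320,212), pads (292,152) to (395,131), plate (429,120).

```bash
cat > h.py <<'E'
import cv2,numpy as np,pickle
from rig import sensors,imaging,manip
def P(d):
    return d["K"]@np.diag([1,-1,-1])@d["extrinsics"][:3]
def tri(ds,pts):
    X=cv2.triangulatePoints(P(ds[0]),P(ds[1]),np.array(pts[0],float),np.array(pts[1],float)).ravel()
    return X[:3]/X[3]
def proj(d,X):
    u=P(d)@np.append(X,1);return u[:2]/u[2]
def plane(d,p,z):
    M=P(d);A=np.c_[M[:,0],M[:,1],M[:,2]*z+M[:,3]]
    q=np.linalg.solve(A,[p[0],p[1],1]);return q[:2]/q[2]
def blobs(d,kind,amin=25):
    im=d["image"];h=cv2.cvtColor(im,cv2.COLOR_RGB2HSV)
    m=cv2.inRange(h,(105,130,90),(125,255,255)) if kind=="blue" else cv2.inRange(im,(0,0,0),(55,55,55))
    n,l,s,c=cv2.connectedComponentsWithStats(m)
    return [(c[i],s[i]) for i in range(1,n) if s[i][4]>=amin]
def near(bl,p):
    return min(bl,key=lambda b:np.hypot(*(b[0]-p)))
CAPS=dict(a=((437,208),(375,125)),b=((262,205),(305,232)),c=((200,220),(286,303)),d=((379,217),(362,176)))
E
python3 - <<'E'
from h import *
T,S=[pickle.load(open(f"pics/{n}0.pkl","rb")) for n in("top","side")]
bt,bs=blobs(T,"blue"),blobs(S,"blue")
for k,(t,s) in CAPS.items():
    u,v=near(bt,t),near(bs,s);X=tri((T,S),(u[0],v[0]))
    print(k,u[0].round(1),u[1][2:],v[0].round(1),v[1][2:],X.round(4),"reproj",(proj(T,X)-u[0]).round(1),(proj(S,X)-v[0]).round(1))
bt,bs=blobs(T,"dark"),blobs(S,"dark")
Q=[]
for t,s in [((292,152),(251,230)),((326,145),(262,205)),((361,138),(273,181)),((395,131),(282,161))]:
    u,v=near(bt,t),near(bs,s);X=tri((T,S),(u[0],v[0]));Q.append(X)
    print("pad",u[0].round(1),u[1][2:],v[0].round(1),v[1][2:],X.round(4),"plane.011",plane(T,u[0],.011).round(4),plane(S,v[0],.011).round(4))
print(np.linalg.norm(np.diff(Q,axis=0),axis=1))
print("flask stopper",tri((T,S),((320,208),(336,188))),"plate top",tri((T,S),((429,118),(289,124))))
print("yellow",tri((T,S),((410,264),(418,154))),"green",tri((T,S),((271,267),(382,238))))
I=S["image"][100:360,200:460,::-1];cv2.imwrite("pics/crop.png",cv2.resize(I,(598,598),interpolation=cv2.INTER_CUBIC))
E
```

```text
a [440.2 207.3] [ 23  22 377] [375.5 123.8] [ 21  17 303] [ 0.4394 -0.2377  0.1191] reproj [-0.2 -0.8] [0.5 0.1]
b [260.1 204.4] [ 19  18 259] [304.6 231.9] [ 23  21 415] [0.4585 0.1144 0.0992] reproj [-0.2 -0.7] [0.6 0.1]
c [197.1 219.5] [ 15  15 181] [286.1 303.6] [ 22  22 398] [0.4339 0.2459 0.0798] reproj [-0.2 -0.7] [0.7 0.2]
d [379.6 216.3] [ 12  12 116] [361.9 174.9] [ 13  11 110] [ 0.4322 -0.1288  0.0607] reproj [-0.2 -0.9] [0.6 0.1]
pad [291.6 151.4] [ 27  26 348] [251.  229.8] [ 33  21 548] [0.5909 0.0545 0.0128] plane.011 [0.5899 0.0542] [0.5931 0.0526]
pad [326.2 144.7] [ 27  26 334] [262.5 204. ] [ 30  19 448] [ 0.6047 -0.0242  0.0129] plane.011 [ 0.6034 -0.0247] [ 0.6072 -0.0264]
pad [360.4 137.8] [ 26  26 318] [272.6 181.4] [ 28  16 368] [ 0.6186 -0.1024  0.0129] plane.011 [ 0.6172 -0.1032] [ 0.6213 -0.105 ]
pad [394.8 130.8] [ 26  25 345] [281.6 161.3] [ 26  15 305] [ 0.633  -0.1816  0.0124] plane.011 [ 0.6314 -0.1824] [ 0.6353 -0.1837]
[0.07991964 0.07948113 0.08049325]
flask stopper [ 0.44653827 -0.00488403  0.10841419] plate top [ 0.63890484 -0.24274547  0.07447514]
yellow [ 0.33394209 -0.17502748  0.10605075] green [0.33617962 0.09316487 0.10850896]
```

View pics/crop.png

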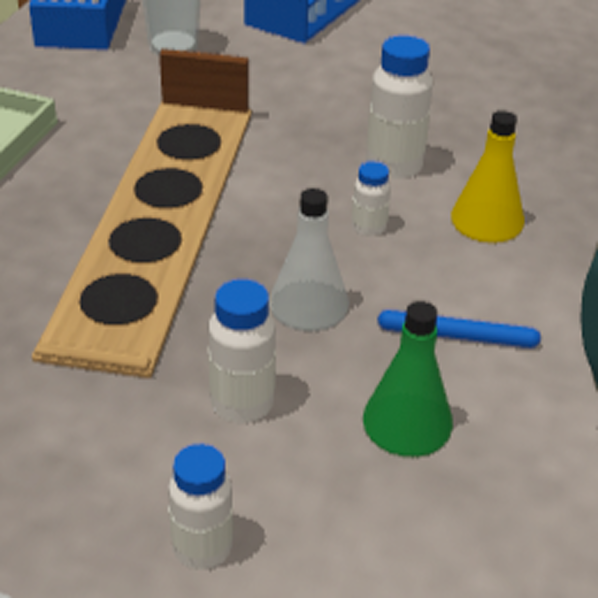

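The crop confirms four white bottles with blue caps. Enlarged pixels: a (405,55), d (373,173), b (242,303), c (200,467). The clear flask is at (312,260), and the green and yellow look-alikes stand clear of every grasp. Cap heights (119/99/80/61 mm), 80 mm pad spacing and pad tops near 12 mm all fit the text. First I turn the tool so the fingers close across the row.

>>> jog_arm(
  plan=[
    {"az": -1,"grip": 0},
    {"az": -1},
    {"az": -1},
    {"az": -1},
    {"az": -1},
    {"az": -1},
    {"az": -1},
    {"az": -1},
    {"az": -1},
    {"az": -1},
    {"az": -1},
    {"az": -1},
    {"az": -0.22},
    {},
  ],
  grip_force=40,
)

```text
$.plan[0]: bad value
```

```bash
cat >> h.py <<'E'
from scipy.spatial.transform import Rotation as R
B=dict(a=(.439,-.238),b=(.4585,.114),c=(.434,.246),d=(.432,-.129))
G=dict(a=(.633,-.182),b=(.6186,-.1024),c=(.6047,-.0242),d=(.591,.0545))
def go(*pts):
    """shift in tool mm from the present TCP (then leg by leg) to each world point"""
    s=sensors.get_state();q=s["ee_rot"];r=R.from_quat([*q[1:],q[0]])
    p=s["position"];print("t",round(float(s["clock"]),2),"pos",p.round(4),"y",r.as_matrix()[:,1].round(3),"z",r.as_matrix()[:,2].round(3),"w",round(float(s["width"]),4))
    for x in pts:
        x=np.array(x,float);print((1000*r.inv().apply(x-p)).round(1));p=x
E
python3 - <<'E'
from h import *
go((*B['a'],.40),(*B['a'],.234),(*B['a'],.384),(*G['a'],.384),(*G['a'],.246))
E
```

```text
t 0.1 pos [ 0.2597 -0.5128  0.4039] y [ 0.452 -0.892 -0.002] z [-0.001  0.002 -1.   ] w 0.0854
[ 284.1 -164.1    4.2]
[ -0.    0.3 166. ]
[   0.    -0.3 -150. ]
[198.4  37.7  -0. ]
[ -0.    0.2 138. ]
```

>>> jog_arm(
  plan=[
    {"dx": 0,"dy": 0,"dz": 0,"ax": 0,"ay": 0,"az": -1.0,"grip": 0.0},
  ],
  grip_force=40,
)

```text
clock: 0.18
position: [0.2597, -0.5128, 0.4041]
ee_rot: [-0.001, 0.959, 0.284, -0.0]
contact_force: [0.7, 1.2, -0.0]
width: 0.0854
gripper_force: 0.0
```

>>> jog_arm(
  plan=[
    {"dx": 0,"dy": 0,"dz": 0,"ax": 0,"ay": 0,"az": -1,"grip": 0},
    {"dx": 0,"dy": 0,"dz": 0,"ax": 0,"ay": 0,"az": -1,"grip": 0},
    {"dx": 0,"dy": 0,"dz": 0,"ax": 0,"ay": 0,"az": -1,"grip": 0},
    {"dx": 0,"dy": 0,"dz": 0,"ax": 0,"ay": 0,"az": -1,"grip": 0},
    {"dx": 0,"dy": 0,"dz": 0,"ax": 0,"ay": 0,"az": -1,"grip": 0},
    {"dx": 0,"dy": 0,"dz": 0,"ax": 0,"ay": 0,"az": -1,"grip": 0},
    {"dx": 0,"dy": 0,"dz": 0,"ax": 0,"ay": 0,"az": -1,"grip": 0},
    {"dx": 0,"dy": 0,"dz": 0,"ax": 0,"ay": 0,"az": -1,"grip": 0},
    {"dx": 0,"dy": 0,"dz": 0,"ax": 0,"ay": 0,"az": -1,"grip": 0},
    {"dx": 0,"dy": 0,"dz": 0,"ax": 0,"ay": 0,"az": -1,"grip": 0},
    {"dx": 0,"dy": 0,"dz": 0,"ax": 0,"ay": 0,"az": -1,"grip": 0},
    {"dx": 0,"dy": 0,"dz": 0,"ax": 0,"ay": 0,"az": -0.2,"grip": 0},
    {"dx": 0,"dy": 0,"dz": 0,"ax": 0,"ay": 0,"az": 0,"grip": 0},
    {"dx": 0,"dy": 0,"dz": 0,"ax": 0,"ay": 0,"az": 0,"grip": 0},
  ],
)

```text
clock: 1.35
position: [0.2598, -0.5129, 0.4045]
ee_rot: [-0.0, 0.643, 0.766, 0.0]
contact_force: [-0.4, 0.0, 0.0]
width: 0.0853
gripper_force: 0.0
```

```bash
python3 - <<'E'
from h import *
go((*B['a'],.40),(*B['a'],.234),(*B['a'],.384),(*G['a'],.384),(*G['a'],.246))
E
```

```text
t 1.35 pos [ 0.2598 -0.5129  0.4045] y [ 0.985  0.173 -0.   ] z [-0.  0. -1.] w 0.0853
[239.8 224.    4.5]
[-1.00e-01  0.00e+00  1.66e+02]
[ 1.0e-01 -0.0e+00 -1.5e+02]
[ 21.7 200.8  -0. ]
[-1.00e-01  0.00e+00  1.38e+02]
```

>>> jog_arm(
  plan=[
    {"dx": 30,"dy": 28,"dz": 0,"grip": 0},
    {"dx": 30,"dy": 28,"dz": 0,"grip": 0},
    {"dx": 30,"dy": 28,"dz": 0,"grip": 0},
    {"dx": 30,"dy": 28,"dz": 0,"grip": 0},
    {"dx": 30,"dy": 28,"dz": 0,"grip": 0},
    {"dx": 30,"dy": 28,"dz": 0,"grip": 0},
    {"dx": 30,"dy": 28,"dz": 0,"grip": 0},
    {"dx": 30,"dy": 28,"dz": 0,"grip": 0},
    {"dx": 0,"dy": 0,"dz": 0,"grip": 0},
    {"dx": 0,"dy": 0,"dz": 0,"grip": 0},
  ],
)

```text
$.plan[0]: bad value
```

```bash
python3 - <<'E'
from h import *
go((*B['a'],.234))
E
```

```text
t 1.35 pos [ 0.2598 -0.5129  0.4045] y [ 0.985  0.173 -0.   ] z [-0.  0. -1.] w 0.0853
[239.8 224.  170.5]
```

>>> jog_arm(
  plan=[
    {"dx": 30,"dy": 28,"dz": 0,"ax": 0,"ay": 0,"az": 0,"grip": 0},
    {"dx": 30,"dy": 28,"dz": 0,"ax": 0,"ay": 0,"az": 0,"grip": 0},
    {"dx": 30,"dy": 28,"dz": 0,"ax": 0,"ay": 0,"az": 0,"grip": 0},
    {"dx": 30,"dy": 28,"dz": 0,"ax": 0,"ay": 0,"az": 0,"grip": 0},
    {"dx": 30,"dy": 28,"dz": 0,"ax": 0,"ay": 0,"az": 0,"grip": 0},
    {"dx": 30,"dy": 28,"dz": 0,"ax": 0,"ay": 0,"az": 0,"grip": 0},
    {"dx": 30,"dy": 28,"dz": 0,"ax": 0,"ay": 0,"az": 0,"grip": 0},
    {"dx": 30,"dy": 28,"dz": 0,"ax": 0,"ay": 0,"az": 0,"grip": 0},
    {"dx": 0,"dy": 0,"dz": 0,"ax": 0,"ay": 0,"az": 0,"grip": 0},
    {"dx": 0,"dy": 0,"dz": 25,"ax": 0,"ay": 0,"az": 0,"grip": 0},
    {"dx": 0,"dy": 0,"dz": 25,"ax": 0,"ay": 0,"az": 0,"grip": 0},
    {"dx": 0,"dy": 0,"dz": 0,"ax": 0,"ay": 0,"az": 0,"grip": 0},
    {"dx": 0,"dy": 0,"dz": 0,"ax": 0,"ay": 0,"az": 0,"grip": 0},
  ],
)

```text
clock: 2.43
position: [0.438, -0.2375, 0.3539]
ee_rot: [-0.002, 0.643, 0.766, -0.0]
contact_force: [-0.9, -0.4, 0.9]
width: 0.0854
gripper_force: 0.0
```

```bash
python3 - <<'E'
from h import *
go((*B['a'],.234))
d=imaging.get_image("top");cv2.imwrite("pics/t1.png",cv2.resize(d["image"][100:300,340:600,::-1],None,fx=2.5,fy=2.5))
E
```

```text
t 2.43 pos [ 0.438  -0.2375  0.3539] y [ 0.985  0.174 -0.002] z [-0.003  0.002 -1.   ] w 0.0854
[ -0.9   1.2 119.9]
```

View pics/t1.png

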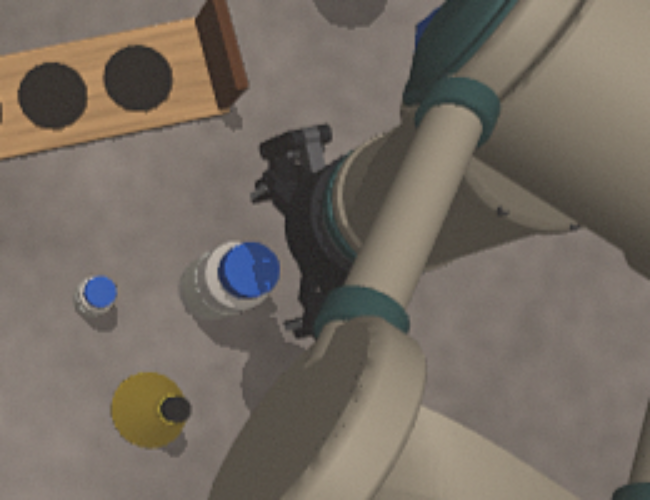

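The crop shows the open fingers at about (295,140) and (300,325), either side of bottle a's cap at (248,270), allowing for parallax. The pose error is about 1 mm, so I descend and grip.

>>> jog_arm(
  plan=[
    {"dx": 0,"dy": 1,"dz": 20,"ax": 0,"ay": 0,"az": 0,"grip": 0},
    {"dx": 0,"dy": 0,"dz": 20,"ax": 0,"ay": 0,"az": 0,"grip": 0},
    {"dx": 0,"dy": 0,"dz": 20,"ax": 0,"ay": 0,"az": 0,"grip": 0},
    {"dx": 0,"dy": 0,"dz": 20,"ax": 0,"ay": 0,"az": 0,"grip": 0},
    {"dx": 0,"dy": 0,"dz": 20,"ax": 0,"ay": 0,"az": 0,"grip": 0},
    {"dx": 0,"dy": 0,"dz": 20,"ax": 0,"ay": 0,"az": 0,"grip": 0},
    {"dx": 0,"dy": 0,"dz": 0,"ax": 0,"ay": 0,"az": 0,"grip": 0},
    {"dx": 0,"dy": 0,"dz": 0,"ax": 0,"ay": 0,"az": 0,"grip": 0.2},
    {"dx": 0,"dy": 0,"dz": 0,"ax": 0,"ay": 0,"az": 0,"grip": 0.3},
    {"dx": 0,"dy": 0,"dz": 0,"ax": 0,"ay": 0,"az": 0,"grip": 1},
    {"dx": 0,"dy": 0,"dz": 0,"ax": 0,"ay": 0,"az": 0,"grip": 1},
    {"dx": 0,"dy": 0,"dz": 0,"ax": 0,"ay": 0,"az": 0,"grip": 1},
    {"dx": 0,"dy": 0,"dz": 0,"ax": 0,"ay": 0,"az": 0,"grip": 1},
    {"dx": 0,"dy": 0,"dz": 0,"ax": 0,"ay": 0,"az": 0,"grip": 1},
    {"dx": 0,"dy": 0,"dz": 0,"ax": 0,"ay": 0,"az": 0,"grip": 1},
  ],
)

```text
clock: 3.73
position: [0.4401, -0.2381, 0.2369]
ee_rot: [0.002, 0.642, 0.766, -0.0]
contact_force: [-1.3, -0.9, 6.4]
width: 0.055
gripper_force: 42.5
```

```bash
python3 - <<'E'
from h import *
go((.4394,-.2377,.384),(*G['a'],.384),(*G['a'],.246))
E
```

```text
t 3.73 pos [ 0.4401 -0.2381  0.2369] y [0.985 0.175 0.003] z [ 0.003 -0.003 -1.   ] w 0.055
[  -0.    -0.2 -147.1]
[ 21.  200.4   0.5]
[  0.5  -0.4 138. ]
```

>>> jog_arm(
  plan=[
    {"dx": 0,"dy": 0,"dz": -10,"ax": 0,"ay": 0,"az": 0,"grip": 1},
    {"dx": 0,"dy": 0,"dz": -20,"ax": 0,"ay": 0,"az": 0,"grip": 1},
    {"dx": 0,"dy": 0,"dz": -20,"ax": 0,"ay": 0,"az": 0,"grip": 1},
    {"dx": 0,"dy": 0,"dz": -20,"ax": 0,"ay": 0,"az": 0,"grip": 1},
    {"dx": 0,"dy": 0,"dz": -20,"ax": 0,"ay": 0,"az": 0,"grip": 1},
    {"dx": 0,"dy": 0,"dz": -10,"ax": 0,"ay": 0,"az": 0,"grip": 1},
    {"dx": 2.1,"dy": 20,"dz": 0,"ax": 0,"ay": 0,"az": 0,"grip": 1},
    {"dx": 2.1,"dy": 20,"dz": 0,"ax": 0,"ay": 0,"az": 0,"grip": 1},
    {"dx": 2.1,"dy": 20,"dz": 0,"ax": 0,"ay": 0,"az": 0,"grip": 1},
    {"dx": 2.1,"dy": 20,"dz": 0,"ax": 0,"ay": 0,"az": 0,"grip": 1},
    {"dx": 2.1,"dy": 20,"dz": 0,"ax": 0,"ay": 0,"az": 0,"grip": 1},
    {"dx": 2.1,"dy": 20,"dz": 0,"ax": 0,"ay": 0,"az": 0,"grip": 1},
    {"dx": 2.1,"dy": 20,"dz": 0,"ax": 0,"ay": 0,"az": 0,"grip": 1},
    {"dx": 2.1,"dy": 20,"dz": 0,"ax": 0,"ay": 0,"az": 0,"grip": 1},
    {"dx": 2.1,"dy": 20,"dz": 0,"ax": 0,"ay": 0,"az": 0,"grip": 1},
    {"dx": 2.1,"dy": 20,"dz": 0,"ax": 0,"ay": 0,"az": 0,"grip": 1},
    {"dx": 0,"dy": 0,"dz": 0,"ax": 0,"ay": 0,"az": 0,"grip": 1},
    {"dx": 0,"dy": 0,"dz": 0,"ax": 0,"ay": 0,"az": 0,"grip": 1},
  ],
)

```text
clock: 5.23
position: [0.6332, -0.1813, 0.3338]
ee_rot: [-0.001, 0.642, 0.767, -0.0]
contact_force: [-1.1, -1.1, -3.2]
width: 0.0548
gripper_force: 43.7
```

```bash
python3 - <<'E'
from h import *
go((*G['a'],.249))
d=imaging.get_image("side");cv2.imwrite("pics/s2.png",cv2.resize(d["image"][60:280,180:480,::-1],None,fx=2.5,fy=2.5))
E
```

```text
t 5.23 pos [ 0.6332 -0.1813  0.3338] y [ 0.984  0.176 -0.001] z [-0.001  0.    -1.   ] w 0.0548
[-0.7 -0.3 84.8]
```

View pics/s2.png

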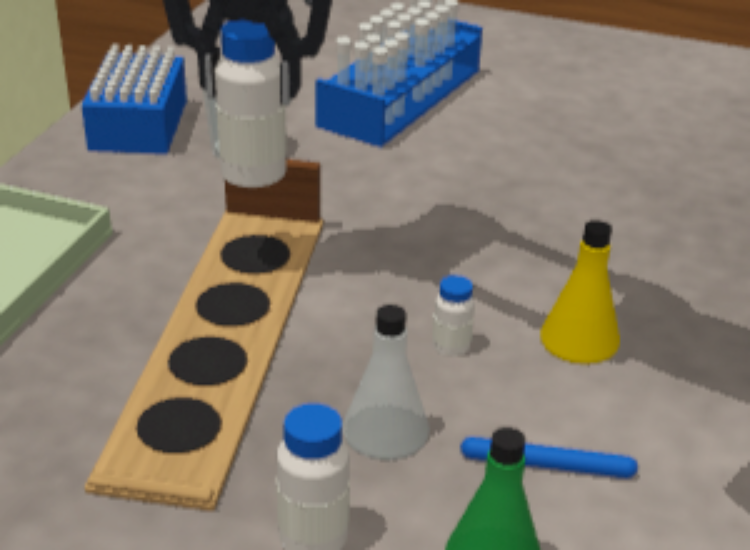

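Bottle a hangs upright at (252,110) over the pad nearest the plate (255,253). I lower it and release.

>>> jog_arm(
  plan=[
    {"dx": 0,"dy": 0,"dz": 15,"ax": 0,"ay": 0,"az": 0,"grip": 1},
    {"dx": 0,"dy": 0,"dz": 20,"ax": 0,"ay": 0,"az": 0,"grip": 1},
    {"dx": 0,"dy": 0,"dz": 20,"ax": 0,"ay": 0,"az": 0,"grip": 1},
    {"dx": 0,"dy": 0,"dz": 15,"ax": 0,"ay": 0,"az": 0,"grip": 1},
    {"dx": 0,"dy": 0,"dz": 8,"ax": 0,"ay": 0,"az": 0,"grip": 1},
    {"dx": 0,"dy": 0,"dz": 4,"ax": 0,"ay": 0,"az": 0,"grip": 1},
    {"dx": 0,"dy": 0,"dz": 4,"ax": 0,"ay": 0,"az": 0,"grip": 1},
    {"dx": 0,"dy": 0,"dz": 0,"ax": 0,"ay": 0,"az": 0,"grip": 1},
    {"dx": 0,"dy": 0,"dz": 0,"ax": 0,"ay": 0,"az": 0,"grip": 1},
    {"dx": 0,"dy": 0,"dz": 0,"ax": 0,"ay": 0,"az": 0,"grip": 1},
  ],
)

```text
clock: 6.12
position: [0.633, -0.1819, 0.2498]
ee_rot: [0.001, 0.642, 0.766, 0.0]
contact_force: [-0.8, -0.7, -3.0]
width: 0.0549
gripper_force: 43.7
```

>>> jog_arm(
  plan=[
    {"dx": 0,"dy": 0,"dz": 0,"ax": 0,"ay": 0,"az": 0,"grip": 0.25},
    {"dx": 0,"dy": 0,"dz": 0,"ax": 0,"ay": 0,"az": 0,"grip": 0},
    {"dx": 0,"dy": 0,"dz": 0,"ax": 0,"ay": 0,"az": 0,"grip": 0},
    {"dx": 0,"dy": 0,"dz": 0,"ax": 0,"ay": 0,"az": 0,"grip": 0},
    {"dx": 0,"dy": 0,"dz": 0,"ax": 0,"ay": 0,"az": 0,"grip": 0},
    {"dx": 0,"dy": 0,"dz": 0,"ax": 0,"ay": 0,"az": 0,"grip": 0},
    {"dx": 0,"dy": 0,"dz": -20,"ax": 0,"ay": 0,"az": 0,"grip": 0},
    {"dx": 0,"dy": 0,"dz": -25,"ax": 0,"ay": 0,"az": 0,"grip": 0},
    {"dx": 0,"dy": 0,"dz": -30,"ax": 0,"ay": 0,"az": 0,"grip": 0},
    {"dx": 0,"dy": 0,"dz": -30,"ax": 0,"ay": 0,"az": 0,"grip": 0},
    {"dx": 0,"dy": 0,"dz": -30,"ax": 0,"ay": 0,"az": 0,"grip": 0},
    {"dx": 0,"dy": 0,"dz": 0,"ax": 0,"ay": 0,"az": 0,"grip": 0},
  ],
)

```text
clock: 7.12
position: [0.634, -0.1822, 0.3911]
ee_rot: [0.006, 0.642, 0.766, 0.002]
contact_force: [0.5, -0.4, 1.2]
width: 0.0857
gripper_force: 0.0
```

```bash
python3 - <<'E'
from h import *
go((*B['b'],.38),(*B['b'],.219),(*B['b'],.36),(*G['b'],.36))
d=imaging.get_image("side");b=near(blobs(d,"blue"),proj(d,(*G['a'],.13)))
print("a cap at z .130",plane(d,b[0],.130).round(4),b[1][2:])
cv2.imwrite("pics/s3.png",cv2.resize(d["image"][60:280,180:480,::-1],None,fx=2.5,fy=2.5))
E
```

```text
t 7.12 pos [ 0.634  -0.1822  0.3911] y [0.985 0.175 0.011] z [ 0.012 -0.005 -1.   ] w 0.0857
[ 322.4 -121.1    7.5]
[  1.1  -1.8 161. ]
[  -1.     1.5 -141. ]
[-241.1  119.8    3. ]
a cap at z .130 [ 0.6332 -0.1821] [ 20  17 298]
```

View pics/s3.png

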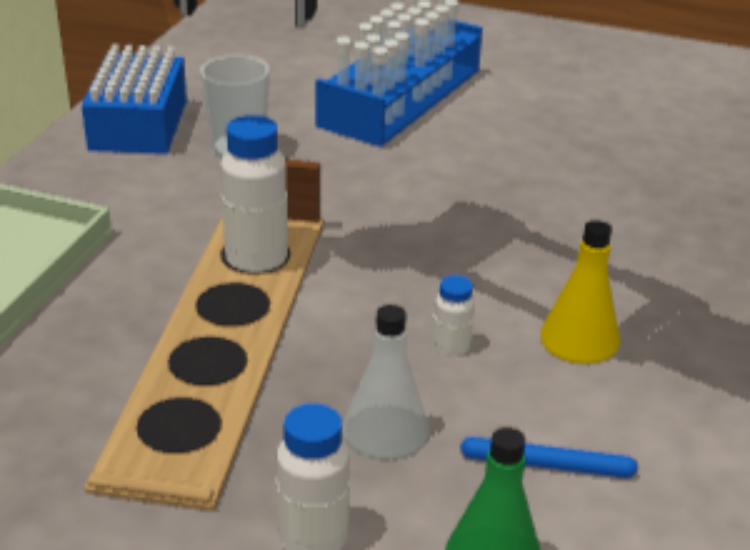

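Bottle a stands in the middle of its pad, cap at (252,135). The measured cap position (0.633,-0.182) matches the goal within a millimetre. Next is bottle b.

>>> jog_arm(
  plan=[
    {"dx": 26.8,"dy": -10,"dz": 0,"ax": 0,"ay": 0,"az": 0,"grip": 0},
    {"dx": 26.8,"dy": -10,"dz": 0,"ax": 0,"ay": 0,"az": 0,"grip": 0},
    {"dx": 26.8,"dy": -10,"dz": 0,"ax": 0,"ay": 0,"az": 0,"grip": 0},
    {"dx": 26.8,"dy": -10,"dz": 0,"ax": 0,"ay": 0,"az": 0,"grip": 0},
    {"dx": 26.8,"dy": -10,"dz": 0,"ax": 0,"ay": 0,"az": 0,"grip": 0},
    {"dx": 26.8,"dy": -10,"dz": 0,"ax": 0,"ay": 0,"az": 0,"grip": 0},
    {"dx": 26.8,"dy": -10,"dz": 0,"ax": 0,"ay": 0,"az": 0,"grip": 0},
    {"dx": 26.8,"dy": -10,"dz": 0,"ax": 0,"ay": 0,"az": 0,"grip": 0},
    {"dx": 26.8,"dy": -10,"dz": 0,"ax": 0,"ay": 0,"az": 0,"grip": 0},
    {"dx": 26.8,"dy": -10,"dz": 0,"ax": 0,"ay": 0,"az": 0,"grip": 0},
    {"dx": 26.8,"dy": -10,"dz": 0,"ax": 0,"ay": 0,"az": 0,"grip": 0},
    {"dx": 26.8,"dy": -10,"dz": 0,"ax": 0,"ay": 0,"az": 0,"grip": 0},
    {"dx": 0,"dy": 0,"dz": 20,"ax": 0,"ay": 0,"az": 0,"grip": 0},
    {"dx": 0,"dy": 0,"dz": 20,"ax": 0,"ay": 0,"az": 0,"grip": 0},
    {"dx": 0,"dy": 0,"dz": 20,"ax": 0,"ay": 0,"az": 0,"grip": 0},
    {"dx": 0,"dy": 0,"dz": 20,"ax": 0,"ay": 0,"az": 0,"grip": 0},
    {"dx": 0,"dy": 0,"dz": 0,"ax": 0,"ay": 0,"az": 0,"grip": 0},
    {"dx": 0,"dy": 0,"dz": 0,"ax": 0,"ay": 0,"az": 0,"grip": 0},
    {"dx": 0,"dy": 0,"dz": 0,"ax": 0,"ay": 0,"az": 0,"grip": 0},
  ],
)

```text
clock: 8.75
position: [0.4586, 0.1139, 0.304]
ee_rot: [0.0, 0.642, 0.766, 0.0]
contact_force: [0.1, -0.1, -0.3]
width: 0.0854
gripper_force: 0.0
```

```bash
python3 - <<'E'
from h import *
go((*B['b'],.219))
E
```

```text
t 8.75 pos [0.4586 0.1139 0.304 ] y [0.985 0.175 0.   ] z [ 0. -0. -1.] w 0.0854
[ 0.1 -0.1 85. ]
```

>>> jog_arm(
  plan=[
    {"dx": 0,"dy": 0,"dz": 20,"ax": 0,"ay": 0,"az": 0,"grip": 0},
    {"dx": 0,"dy": 0,"dz": 20,"ax": 0,"ay": 0,"az": 0,"grip": 0},
    {"dx": 0,"dy": 0,"dz": 20,"ax": 0,"ay": 0,"az": 0,"grip": 0},
    {"dx": 0,"dy": 0,"dz": 15,"ax": 0,"ay": 0,"az": 0,"grip": 0},
    {"dx": 0,"dy": 0,"dz": 10,"ax": 0,"ay": 0,"az": 0,"grip": 0},
    {"dx": 0,"dy": 0,"dz": 0,"ax": 0,"ay": 0,"az": 0,"grip": 0.2},
    {"dx": 0,"dy": 0,"dz": 0,"ax": 0,"ay": 0,"az": 0,"grip": 0.3},
    {"dx": 0,"dy": 0,"dz": 0,"ax": 0,"ay": 0,"az": 0,"grip": 0.4},
    {"dx": 0,"dy": 0,"dz": 0,"ax": 0,"ay": 0,"az": 0,"grip": 1},
    {"dx": 0,"dy": 0,"dz": 0,"ax": 0,"ay": 0,"az": 0,"grip": 1},
    {"dx": 0,"dy": 0,"dz": 0,"ax": 0,"ay": 0,"az": 0,"grip": 1},
    {"dx": 0,"dy": 0,"dz": 0,"ax": 0,"ay": 0,"az": 0,"grip": 1},
    {"dx": 0,"dy": 0,"dz": 0,"ax": 0,"ay": 0,"az": 0,"grip": 1},
    {"dx": 0,"dy": 0,"dz": 0,"ax": 0,"ay": 0,"az": 0,"grip": 1},
  ],
)

```text
clock: 9.92
position: [0.4592, 0.114, 0.2202]
ee_rot: [0.001, 0.642, 0.766, 0.001]
contact_force: [-0.7, 0.5, 6.7]
width: 0.0467
gripper_force: 41.5
```

```bash
python3 - <<'E'
from h import *
p=sensors.get_state()["position"]
go((*B['b'],.319),(*G['b'],.319),(*G['b'],p[2]+.012))
E
```

```text
t 9.92 pos [0.4592 0.114  0.2202] y [0.985 0.175 0.004] z [ 0.004  0.    -1.   ] w 0.0467
[  0.1  -0.3 -98.8]
[-241.   119.8    0.5]
[ 0.  -0.3 86.8]
```

>>> jog_arm(
  plan=[
    {"dx": 0,"dy": 0,"dz": -15,"ax": 0,"ay": 0,"az": 0,"grip": 1},
    {"dx": 0,"dy": 0,"dz": -25,"ax": 0,"ay": 0,"az": 0,"grip": 1},
    {"dx": 0,"dy": 0,"dz": -25,"ax": 0,"ay": 0,"az": 0,"grip": 1},
    {"dx": 0,"dy": 0,"dz": -25,"ax": 0,"ay": 0,"az": 0,"grip": 1},
    {"dx": 0,"dy": 0,"dz": -10,"ax": 0,"ay": 0,"az": 0,"grip": 1},
    {"dx": -20.1,"dy": 10,"dz": 0,"ax": 0,"ay": 0,"az": 0,"grip": 1},
    {"dx": -20.1,"dy": 10,"dz": 0,"ax": 0,"ay": 0,"az": 0,"grip": 1},
    {"dx": -20.1,"dy": 10,"dz": 0,"ax": 0,"ay": 0,"az": 0,"grip": 1},
    {"dx": -20.1,"dy": 10,"dz": 0,"ax": 0,"ay": 0,"az": 0,"grip": 1},
    {"dx": -20.1,"dy": 10,"dz": 0,"ax": 0,"ay": 0,"az": 0,"grip": 1},
    {"dx": -20.1,"dy": 10,"dz": 0,"ax": 0,"ay": 0,"az": 0,"grip": 1},
    {"dx": -20.1,"dy": 10,"dz": 0,"ax": 0,"ay": 0,"az": 0,"grip": 1},
    {"dx": -20.1,"dy": 10,"dz": 0,"ax": 0,"ay": 0,"az": 0,"grip": 1},
    {"dx": -20.1,"dy": 10,"dz": 0,"ax": 0,"ay": 0,"az": 0,"grip": 1},
    {"dx": -20.1,"dy": 10,"dz": 0,"ax": 0,"ay": 0,"az": 0,"grip": 1},
    {"dx": -20.1,"dy": 10,"dz": 0,"ax": 0,"ay": 0,"az": 0,"grip": 1},
    {"dx": -20.1,"dy": 10,"dz": 0,"ax": 0,"ay": 0,"az": 0,"grip": 1},
    {"dx": 0,"dy": 0,"dz": 0,"ax": 0,"ay": 0,"az": 0,"grip": 1},
    {"dx": 0,"dy": 0,"dz": 0,"ax": 0,"ay": 0,"az": 0,"grip": 1},
    {"dx": 0,"dy": 0,"dz": 0,"ax": 0,"ay": 0,"az": 0,"grip": 1},
  ],
)

```text
clock: 11.58
position: [0.6181, -0.1023, 0.3184]
ee_rot: [-0.001, 0.643, 0.766, -0.0]
contact_force: [-1.1, 0.5, 0.2]
width: 0.047
gripper_force: 41.9
```

```bash
python3 - <<'E'
from h import *
go((*G['b'],.232))
T,S=imaging.get_image("top"),imaging.get_image("side")
p=sensors.get_state()["position"]
b=near(blobs(S,"blue"),proj(S,(p[0],p[1],p[2]-.219+.099)))
print("cap",plane(S,b[0],p[2]-.2202+.0992).round(4),b[1][2:])
E
```

```text
t 11.58 pos [ 0.6181 -0.1023  0.3184] y [ 0.985  0.174 -0.001] z [-0.001  0.001 -1.   ] w 0.047
[-0.2  0.6 86.4]
cap [ 0.6167 -0.0988] [ 21  16 251]
```

>>> jog_arm(
  plan=[
    {"dx": 0,"dy": 0,"dz": 15,"ax": 0,"ay": 0,"az": 0,"grip": 1},
    {"dx": 0,"dy": 0,"dz": 20,"ax": 0,"ay": 0,"az": 0,"grip": 1},
    {"dx": 0,"dy": 0,"dz": 20,"ax": 0,"ay": 0,"az": 0,"grip": 1},
    {"dx": 0,"dy": 0,"dz": 15,"ax": 0,"ay": 0,"az": 0,"grip": 1},
    {"dx": 0,"dy": 0,"dz": 8,"ax": 0,"ay": 0,"az": 0,"grip": 1},
    {"dx": 0,"dy": 0,"dz": 4,"ax": 0,"ay": 0,"az": 0,"grip": 1},
    {"dx": 0,"dy": 0,"dz": 4,"ax": 0,"ay": 0,"az": 0,"grip": 1},
    {"dx": 0,"dy": 0,"dz": 0,"ax": 0,"ay": 0,"az": 0,"grip": 1},
    {"dx": 0,"dy": 0,"dz": 0,"ax": 0,"ay": 0,"az": 0,"grip": 1},
    {"dx": 0,"dy": 0,"dz": 0,"ax": 0,"ay": 0,"az": 0,"grip": 1},
  ],
)

```text
clock: 12.52
position: [0.619, -0.1027, 0.2337]
ee_rot: [0.001, 0.642, 0.766, 0.0]
contact_force: [-0.4, 0.1, -0.7]
width: 0.0468
gripper_force: 41.9
```

>>> jog_arm(
  plan=[
    {"dx": 0,"dy": 0,"dz": 0,"ax": 0,"ay": 0,"az": 0,"grip": 0.35},
    {"dx": 0,"dy": 0,"dz": 0,"ax": 0,"ay": 0,"az": 0,"grip": 0.1},
    {"dx": 0,"dy": 0,"dz": 0,"ax": 0,"ay": 0,"az": 0,"grip": 0},
    {"dx": 0,"dy": 0,"dz": 0,"ax": 0,"ay": 0,"az": 0,"grip": 0},
    {"dx": 0,"dy": 0,"dz": 0,"ax": 0,"ay": 0,"az": 0,"grip": 0},
    {"dx": 0,"dy": 0,"dz": 0,"ax": 0,"ay": 0,"az": 0,"grip": 0},
    {"dx": 0,"dy": 0,"dz": -20,"ax": 0,"ay": 0,"az": 0,"grip": 0},
    {"dx": 0,"dy": 0,"dz": -25,"ax": 0,"ay": 0,"az": 0,"grip": 0},
    {"dx": 0,"dy": 0,"dz": -25,"ax": 0,"ay": 0,"az": 0,"grip": 0},
    {"dx": 0,"dy": 0,"dz": -25,"ax": 0,"ay": 0,"az": 0,"grip": 0},
    {"dx": 0,"dy": 0,"dz": -20,"ax": 0,"ay": 0,"az": 0,"grip": 0},
    {"dx": 0,"dy": 0,"dz": 0,"ax": 0,"ay": 0,"az": 0,"grip": 0},
    {"dx": 0,"dy": 0,"dz": 0,"ax": 0,"ay": 0,"az": 0,"grip": 0},
  ],
)

```text
clock: 13.6
position: [0.6188, -0.1027, 0.3489]
ee_rot: [0.001, 0.642, 0.766, 0.001]
contact_force: [0.2, 0.9, 0.6]
width: 0.0851
gripper_force: 0.0
```

```bash
python3 - <<'E'
from h import *
go((*B['c'],.35),(*B['c'],.206),(*B['c'],.3),(*G['c'],.3))
d=imaging.get_image("side");b=near(blobs(d,"blue"),proj(d,(*G['b'],.11)))
print("b cap at z .110",plane(d,b[0],.110).round(4),b[1][2:])
cv2.imwrite("pics/s4.png",cv2.resize(d["image"][60:280,180:480,::-1],None,fx=2.5,fy=2.5))
E
```

```text
t 13.6 pos [ 0.6188 -0.1027  0.3489] y [0.985 0.175 0.003] z [ 0.003 -0.001 -1.   ] w 0.0851
[ 375.6 -121.1   -1.9]
[  0.2  -0.4 144. ]
[ -0.1   0.2 -94. ]
[-295.9  120.9    0.7]
b cap at z .110 [ 0.6183 -0.1022] [ 19  15 242]
```

View pics/s4.png

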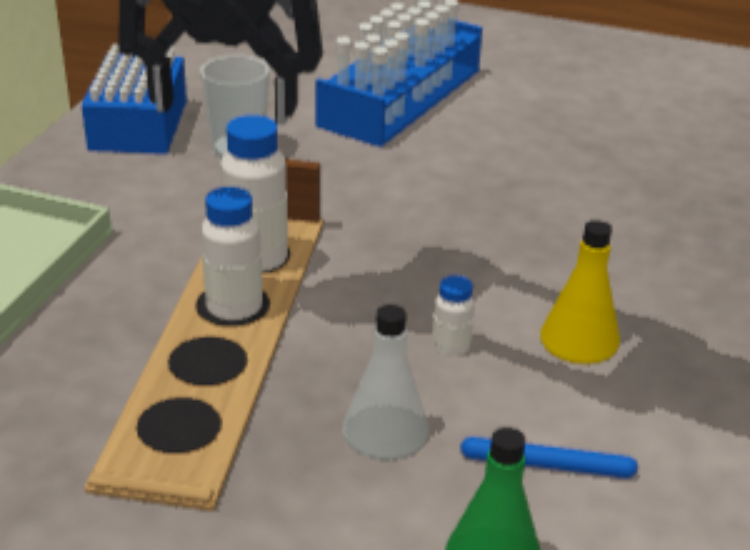

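Bottle b stands centred on the second pad, cap at (229,207), measured at (0.618,-0.102). Next is bottle c.

>>> jog_arm(
  plan=[
    {"dx": 26.8,"dy": -8.6,"dz": 0,"ax": 0,"ay": 0,"az": 0,"grip": 0},
    {"dx": 26.8,"dy": -8.6,"dz": 0,"ax": 0,"ay": 0,"az": 0,"grip": 0},
    {"dx": 26.8,"dy": -8.6,"dz": 0,"ax": 0,"ay": 0,"az": 0,"grip": 0},
    {"dx": 26.8,"dy": -8.6,"dz": 0,"ax": 0,"ay": 0,"az": 0,"grip": 0},
    {"dx": 26.8,"dy": -8.6,"dz": 0,"ax": 0,"ay": 0,"az": 0,"grip": 0},
    {"dx": 26.8,"dy": -8.6,"dz": 0,"ax": 0,"ay": 0,"az": 0,"grip": 0},
    {"dx": 26.8,"dy": -8.6,"dz": 0,"ax": 0,"ay": 0,"az": 0,"grip": 0},
    {"dx": 26.8,"dy": -8.6,"dz": 0,"ax": 0,"ay": 0,"az": 0,"grip": 0},
    {"dx": 26.8,"dy": -8.6,"dz": 0,"ax": 0,"ay": 0,"az": 0,"grip": 0},
    {"dx": 26.8,"dy": -8.6,"dz": 0,"ax": 0,"ay": 0,"az": 0,"grip": 0},
    {"dx": 26.8,"dy": -8.6,"dz": 0,"ax": 0,"ay": 0,"az": 0,"grip": 0},
    {"dx": 26.8,"dy": -8.6,"dz": 0,"ax": 0,"ay": 0,"az": 0,"grip": 0},
    {"dx": 26.8,"dy": -8.6,"dz": 0,"ax": 0,"ay": 0,"az": 0,"grip": 0},
    {"dx": 26.8,"dy": -8.6,"dz": 0,"ax": 0,"ay": 0,"az": 0,"grip": 0},
    {"dx": 0,"dy": 0,"dz": 20,"ax": 0,"ay": 0,"az": 0,"grip": 0},
    {"dx": 0,"dy": 0,"dz": 20,"ax": 0,"ay": 0,"az": 0,"grip": 0},
    {"dx": 0,"dy": 0,"dz": 20,"ax": 0,"ay": 0,"az": 0,"grip": 0},
    {"dx": 0,"dy": 0,"dz": 0,"ax": 0,"ay": 0,"az": 0,"grip": 0},
    {"dx": 0,"dy": 0,"dz": 0,"ax": 0,"ay": 0,"az": 0,"grip": 0},
    {"dx": 0,"dy": 0,"dz": 0,"ax": 0,"ay": 0,"az": 0,"grip": 0},
  ],
)

```text
clock: 15.32
position: [0.4348, 0.2458, 0.2876]
ee_rot: [-0.0, 0.642, 0.766, -0.0]
contact_force: [0.6, 0.4, 1.1]
width: 0.0857
gripper_force: 0.0
```

```bash
python3 - <<'E'
from h import *
go((*B['c'],.206))
E
```

```text
t 15.32 pos [0.4348 0.2458 0.2876] y [ 0.985  0.174 -0.001] z [-0. -0. -1.] w 0.0857
[ 0.4 -0.7 81.6]
```

>>> jog_arm(
  plan=[
    {"dx": 0,"dy": -0.7,"dz": 20,"ax": 0,"ay": 0,"az": 0,"grip": 0},
    {"dx": 0,"dy": 0,"dz": 20,"ax": 0,"ay": 0,"az": 0,"grip": 0},
    {"dx": 0,"dy": 0,"dz": 20,"ax": 0,"ay": 0,"az": 0,"grip": 0},
    {"dx": 0,"dy": 0,"dz": 14,"ax": 0,"ay": 0,"az": 0,"grip": 0},
    {"dx": 0,"dy": 0,"dz": 8,"ax": 0,"ay": 0,"az": 0,"grip": 0},
    {"dx": 0,"dy": 0,"dz": 0,"ax": 0,"ay": 0,"az": 0,"grip": 0.2},
    {"dx": 0,"dy": 0,"dz": 0,"ax": 0,"ay": 0,"az": 0,"grip": 0.3},
    {"dx": 0,"dy": 0,"dz": 0,"ax": 0,"ay": 0,"az": 0,"grip": 0.4},
    {"dx": 0,"dy": 0,"dz": 0,"ax": 0,"ay": 0,"az": 0,"grip": 0.5},
    {"dx": 0,"dy": 0,"dz": 0,"ax": 0,"ay": 0,"az": 0,"grip": 1},
    {"dx": 0,"dy": 0,"dz": 0,"ax": 0,"ay": 0,"az": 0,"grip": 1},
    {"dx": 0,"dy": 0,"dz": 0,"ax": 0,"ay": 0,"az": 0,"grip": 1},
    {"dx": 0,"dy": 0,"dz": 0,"ax": 0,"ay": 0,"az": 0,"grip": 1},
    {"dx": 0,"dy": 0,"dz": 0,"ax": 0,"ay": 0,"az": 0,"grip": 1},
    {"dx": 0,"dy": 0,"dz": 0,"ax": 0,"ay": 0,"az": 0,"grip": 1},
  ],
)

```text
clock: 16.57
position: [0.4344, 0.2459, 0.2069]
ee_rot: [0.001, 0.642, 0.766, 0.001]
contact_force: [0.2, -1.6, 6.5]
width: 0.039
gripper_force: 40.2
```

```bash
python3 - <<'E'
from h import *
p=sensors.get_state()["position"]
go((*B['c'],.286),(*G['c'],.286),(*G['c'],p[2]+.012))
E
```

```text
t 16.57 pos [0.4344 0.2459 0.2069] y [0.985 0.175 0.003] z [ 0.003  0.001 -1.   ] w 0.039
[  0.2  -0.2 -79.1]
[-2.959e+02  1.209e+02  2.000e-01]
[-0.  -0.2 67.1]
```

>>> jog_arm(
  plan=[
    {"dx": 0,"dy": 0,"dz": -15,"ax": 0,"ay": 0,"az": 0,"grip": 1},
    {"dx": 0,"dy": 0,"dz": -25,"ax": 0,"ay": 0,"az": 0,"grip": 1},
    {"dx": 0,"dy": 0,"dz": -25,"ax": 0,"ay": 0,"az": 0,"grip": 1},
    {"dx": 0,"dy": 0,"dz": -15,"ax": 0,"ay": 0,"az": 0,"grip": 1},
    {"dx": -24.7,"dy": 10.1,"dz": 0,"ax": 0,"ay": 0,"az": 0,"grip": 1},
    {"dx": -24.7,"dy": 10.1,"dz": 0,"ax": 0,"ay": 0,"az": 0,"grip": 1},
    {"dx": -24.7,"dy": 10.1,"dz": 0,"ax": 0,"ay": 0,"az": 0,"grip": 1},
    {"dx": -24.7,"dy": 10.1,"dz": 0,"ax": 0,"ay": 0,"az": 0,"grip": 1},
    {"dx": -24.7,"dy": 10.1,"dz": 0,"ax": 0,"ay": 0,"az": 0,"grip": 1},
    {"dx": -24.7,"dy": 10.1,"dz": 0,"ax": 0,"ay": 0,"az": 0,"grip": 1},
    {"dx": -24.7,"dy": 10.1,"dz": 0,"ax": 0,"ay": 0,"az": 0,"grip": 1},
    {"dx": -24.7,"dy": 10.1,"dz": 0,"ax": 0,"ay": 0,"az": 0,"grip": 1},
    {"dx": -24.7,"dy": 10.1,"dz": 0,"ax": 0,"ay": 0,"az": 0,"grip": 1},
    {"dx": -24.7,"dy": 10.1,"dz": 0,"ax": 0,"ay": 0,"az": 0,"grip": 1},
    {"dx": -24.7,"dy": 10.1,"dz": 0,"ax": 0,"ay": 0,"az": 0,"grip": 1},
    {"dx": -24.7,"dy": 10.1,"dz": 0,"ax": 0,"ay": 0,"az": 0,"grip": 1},
    {"dx": 0,"dy": 0,"dz": 0,"ax": 0,"ay": 0,"az": 0,"grip": 1},
    {"dx": 0,"dy": 0,"dz": 0,"ax": 0,"ay": 0,"az": 0,"grip": 1},
    {"dx": 0,"dy": 0,"dz": 0,"ax": 0,"ay": 0,"az": 0,"grip": 1},
  ],
)

```text
clock: 18.15
position: [0.6044, -0.0248, 0.2853]
ee_rot: [-0.001, 0.643, 0.766, -0.0]
contact_force: [-0.1, 0.5, -1.9]
width: 0.0386
gripper_force: 40.9
```

```bash
python3 - <<'E'
from h import *
go((*G['c'],.219))
S=imaging.get_image("side")
p=sensors.get_state()["position"]
b=near(blobs(S,"blue"),proj(S,(p[0],p[1],p[2]-.2069+.08)))
print("cap",plane(S,b[0],p[2]-.2069+.0798).round(4),b[1][2:])
E
```

```text
t 18.15 pos [ 0.6044 -0.0248  0.2853] y [ 0.985  0.174 -0.001] z [-0.002  0.001 -1.   ] w 0.0386
[ 0.5  0.5 66.3]
cap [ 0.6023 -0.0219] [ 18  14 191]
```

>>> jog_arm(
  plan=[
    {"dx": 0,"dy": 0,"dz": 15,"ax": 0,"ay": 0,"az": 0,"grip": 1},
    {"dx": 0,"dy": 0,"dz": 20,"ax": 0,"ay": 0,"az": 0,"grip": 1},
    {"dx": 0,"dy": 0,"dz": 15,"ax": 0,"ay": 0,"az": 0,"grip": 1},
    {"dx": 0,"dy": 0,"dz": 8,"ax": 0,"ay": 0,"az": 0,"grip": 1},
    {"dx": 0,"dy": 0,"dz": 4,"ax": 0,"ay": 0,"az": 0,"grip": 1},
    {"dx": 0,"dy": 0,"dz": 4,"ax": 0,"ay": 0,"az": 0,"grip": 1},
    {"dx": 0,"dy": 0,"dz": 0,"ax": 0,"ay": 0,"az": 0,"grip": 1},
    {"dx": 0,"dy": 0,"dz": 0,"ax": 0,"ay": 0,"az": 0,"grip": 1},
    {"dx": 0,"dy": 0,"dz": 0,"ax": 0,"ay": 0,"az": 0,"grip": 1},
  ],
)

```text
clock: 18.95
position: [0.6053, -0.025, 0.2205]
ee_rot: [0.001, 0.642, 0.766, 0.0]
contact_force: [0.3, -0.3, -1.7]
width: 0.0388
gripper_force: 40.9
```

>>> jog_arm(
  plan=[
    {"dx": 0,"dy": 0,"dz": 0,"ax": 0,"ay": 0,"az": 0,"grip": 0.45},
    {"dx": 0,"dy": 0,"dz": 0,"ax": 0,"ay": 0,"az": 0,"grip": 0.2},
    {"dx": 0,"dy": 0,"dz": 0,"ax": 0,"ay": 0,"az": 0,"grip": 0},
    {"dx": 0,"dy": 0,"dz": 0,"ax": 0,"ay": 0,"az": 0,"grip": 0},
    {"dx": 0,"dy": 0,"dz": 0,"ax": 0,"ay": 0,"az": 0,"grip": 0},
    {"dx": 0,"dy": 0,"dz": 0,"ax": 0,"ay": 0,"az": 0,"grip": 0},
    {"dx": 0,"dy": 0,"dz": -20,"ax": 0,"ay": 0,"az": 0,"grip": 0},
    {"dx": 0,"dy": 0,"dz": -25,"ax": 0,"ay": 0,"az": 0,"grip": 0},
    {"dx": 0,"dy": 0,"dz": -25,"ax": 0,"ay": 0,"az": 0,"grip": 0},
    {"dx": 0,"dy": 0,"dz": -25,"ax": 0,"ay": 0,"az": 0,"grip": 0},
    {"dx": 0,"dy": 0,"dz": -25,"ax": 0,"ay": 0,"az": 0,"grip": 0},
    {"dx": 0,"dy": 0,"dz": -10,"ax": 0,"ay": 0,"az": 0,"grip": 0},
    {"dx": 0,"dy": 0,"dz": 0,"ax": 0,"ay": 0,"az": 0,"grip": 0},
    {"dx": 0,"dy": 0,"dz": 0,"ax": 0,"ay": 0,"az": 0,"grip": 0},
  ],
)

```text
clock: 20.12
position: [0.6047, -0.025, 0.3493]
ee_rot: [-0.0, 0.642, 0.766, -0.0]
contact_force: [-0.8, -0.1, -1.3]
width: 0.0857
gripper_force: 0.0
```

```bash
python3 - <<'E'
from h import *
go((*B['d'],.35),(*B['d'],.193),(*B['d'],.35),(*G['d'],.35))
d=imaging.get_image("side");b=near(blobs(d,"blue"),proj(d,(*G['c'],.091)))
print("c cap at z .091",plane(d,b[0],.091).round(4),b[1][2:])
cv2.imwrite("pics/s5.png",cv2.resize(d["image"][60:280,180:480,::-1],None,fx=2.5,fy=2.5))
E
```

```text
t 20.12 pos [ 0.6047 -0.025   0.3493] y [ 0.985  0.175 -0.   ] z [-0. -0. -1.] w 0.0857
[ -72.3 -188.2   -0.7]
[  0.   0. 157.]
[  -0.   -0. -157.]
[152.9 188.6  -0. ]
c cap at z .091 [ 0.6043 -0.0234] [ 17  13 186]
```

View pics/s5.png

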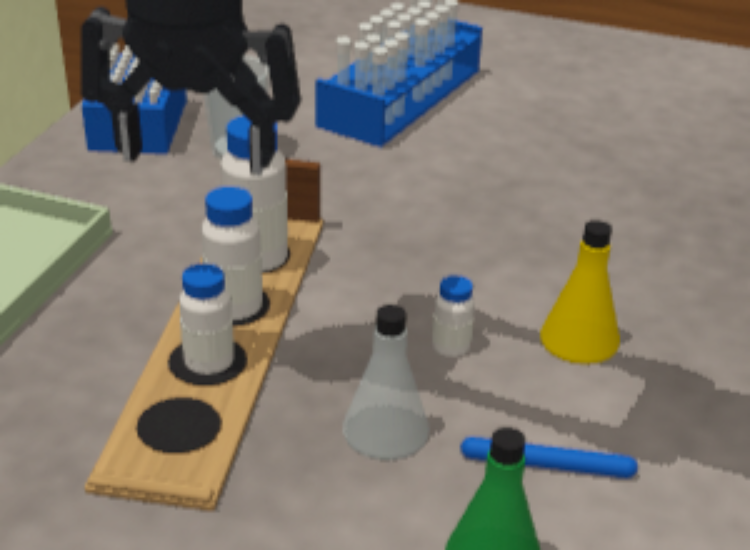

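Bottle c stands centred on the third pad, cap at (203,282), measured at (0.604,-0.023). Next is bottle d.

>>> jog_arm(
  plan=[
    {"dx": -9,"dy": -23.5,"dz": 0,"ax": 0,"ay": 0,"az": 0,"grip": 0},
    {"dx": -9,"dy": -23.5,"dz": 0,"ax": 0,"ay": 0,"az": 0,"grip": 0},
    {"dx": -9,"dy": -23.5,"dz": 0,"ax": 0,"ay": 0,"az": 0,"grip": 0},
    {"dx": -9,"dy": -23.5,"dz": 0,"ax": 0,"ay": 0,"az": 0,"grip": 0},
    {"dx": -9,"dy": -23.5,"dz": 0,"ax": 0,"ay": 0,"az": 0,"grip": 0},
    {"dx": -9,"dy": -23.5,"dz": 0,"ax": 0,"ay": 0,"az": 0,"grip": 0},
    {"dx": -9,"dy": -23.5,"dz": 0,"ax": 0,"ay": 0,"az": 0,"grip": 0},
    {"dx": -9,"dy": -23.5,"dz": 0,"ax": 0,"ay": 0,"az": 0,"grip": 0},
    {"dx": 0,"dy": 0,"dz": 0,"ax": 0,"ay": 0,"az": 0,"grip": 0},
    {"dx": 0,"dy": 0,"dz": 20,"ax": 0,"ay": 0,"az": 0,"grip": 0},
    {"dx": 0,"dy": 0,"dz": 20,"ax": 0,"ay": 0,"az": 0,"grip": 0},
    {"dx": 0,"dy": 0,"dz": 20,"ax": 0,"ay": 0,"az": 0,"grip": 0},
    {"dx": 0,"dy": 0,"dz": 20,"ax": 0,"ay": 0,"az": 0,"grip": 0},
    {"dx": 0,"dy": 0,"dz": 0,"ax": 0,"ay": 0,"az": 0,"grip": 0},
    {"dx": 0,"dy": 0,"dz": 0,"ax": 0,"ay": 0,"az": 0,"grip": 0},
    {"dx": 0,"dy": 0,"dz": 0,"ax": 0,"ay": 0,"az": 0,"grip": 0},
  ],
)

```text
clock: 21.5
position: [0.4329, -0.1287, 0.2697]
ee_rot: [-0.0, 0.642, 0.766, -0.0]
contact_force: [0.0, -0.2, 0.6]
width: 0.0851
gripper_force: 0.0
```

```bash
python3 - <<'E'
from h import *
go((*B['d'],.193))
E
```

```text
t 21.5 pos [ 0.4329 -0.1287  0.2697] y [ 0.985  0.175 -0.   ] z [-0.  0. -1.] w 0.0851
[-0.1 -0.9 76.7]
```

>>> jog_arm(
  plan=[
    {"dx": 0,"dy": -0.9,"dz": 20,"ax": 0,"ay": 0,"az": 0,"grip": 0},
    {"dx": 0,"dy": 0,"dz": 20,"ax": 0,"ay": 0,"az": 0,"grip": 0},
    {"dx": 0,"dy": 0,"dz": 20,"ax": 0,"ay": 0,"az": 0,"grip": 0},
    {"dx": 0,"dy": 0,"dz": 11,"ax": 0,"ay": 0,"az": 0,"grip": 0},
    {"dx": 0,"dy": 0,"dz": 6,"ax": 0,"ay": 0,"az": 0,"grip": 0},
    {"dx": 0,"dy": 0,"dz": 0,"ax": 0,"ay": 0,"az": 0,"grip": 0.2},
    {"dx": 0,"dy": 0,"dz": 0,"ax": 0,"ay": 0,"az": 0,"grip": 0.3},
    {"dx": 0,"dy": 0,"dz": 0,"ax": 0,"ay": 0,"az": 0,"grip": 0.4},
    {"dx": 0,"dy": 0,"dz": 0,"ax": 0,"ay": 0,"az": 0,"grip": 0.5},
    {"dx": 0,"dy": 0,"dz": 0,"ax": 0,"ay": 0,"az": 0,"grip": 0.6},
    {"dx": 0,"dy": 0,"dz": 0,"ax": 0,"ay": 0,"az": 0,"grip": 1},
    {"dx": 0,"dy": 0,"dz": 0,"ax": 0,"ay": 0,"az": 0,"grip": 1},
    {"dx": 0,"dy": 0,"dz": 0,"ax": 0,"ay": 0,"az": 0,"grip": 1},
    {"dx": 0,"dy": 0,"dz": 0,"ax": 0,"ay": 0,"az": 0,"grip": 1},
    {"dx": 0,"dy": 0,"dz": 0,"ax": 0,"ay": 0,"az": 0,"grip": 1},
    {"dx": 0,"dy": 0,"dz": 0,"ax": 0,"ay": 0,"az": 0,"grip": 1},
  ],
)

```text
clock: 22.83
position: [0.4319, -0.1291, 0.1937]
ee_rot: [0.001, 0.642, 0.766, 0.0]
contact_force: [-0.9, 0.7, 5.7]
width: 0.0305
gripper_force: 39.3
```

```bash
python3 - <<'E'
from h import *
p=sensors.get_state()["position"]
go((*B['d'],.343),(*G['d'],.343),(*G['d'],p[2]+.012))
E
```

```text
t 22.83 pos [ 0.4319 -0.1291  0.1937] y [0.985 0.175 0.002] z [ 0.002 -0.001 -1.   ] w 0.0305
[-1.000e-01  3.000e-01 -1.493e+02]
[1.529e+02 1.886e+02 1.000e-01]
[  0.2  -0.2 137.3]
```

>>> jog_arm(
  plan=[
    {"dx": 0,"dy": 0,"dz": -15,"ax": 0,"ay": 0,"az": 0,"grip": 1},
    {"dx": 0,"dy": 0,"dz": -30,"ax": 0,"ay": 0,"az": 0,"grip": 1},
    {"dx": 0,"dy": 0,"dz": -30,"ax": 0,"ay": 0,"az": 0,"grip": 1},
    {"dx": 0,"dy": 0,"dz": -30,"ax": 0,"ay": 0,"az": 0,"grip": 1},
    {"dx": 0,"dy": 0,"dz": -30,"ax": 0,"ay": 0,"az": 0,"grip": 1},
    {"dx": 0,"dy": 0,"dz": -15,"ax": 0,"ay": 0,"az": 0,"grip": 1},
    {"dx": 17,"dy": 21,"dz": 0,"ax": 0,"ay": 0,"az": 0,"grip": 1},
    {"dx": 17,"dy": 21,"dz": 0,"ax": 0,"ay": 0,"az": 0,"grip": 1},
    {"dx": 17,"dy": 21,"dz": 0,"ax": 0,"ay": 0,"az": 0,"grip": 1},
    {"dx": 17,"dy": 21,"dz": 0,"ax": 0,"ay": 0,"az": 0,"grip": 1},
    {"dx": 17,"dy": 21,"dz": 0,"ax": 0,"ay": 0,"az": 0,"grip": 1},
    {"dx": 17,"dy": 21,"dz": 0,"ax": 0,"ay": 0,"az": 0,"grip": 1},
    {"dx": 17,"dy": 21,"dz": 0,"ax": 0,"ay": 0,"az": 0,"grip": 1},
    {"dx": 17,"dy": 21,"dz": 0,"ax": 0,"ay": 0,"az": 0,"grip": 1},
    {"dx": 17,"dy": 21,"dz": 0,"ax": 0,"ay": 0,"az": 0,"grip": 1},
    {"dx": 0,"dy": 0,"dz": 0,"ax": 0,"ay": 0,"az": 0,"grip": 1},
    {"dx": 0,"dy": 0,"dz": 0,"ax": 0,"ay": 0,"az": 0,"grip": 1},
    {"dx": 0,"dy": 0,"dz": 0,"ax": 0,"ay": 0,"az": 0,"grip": 1},
  ],
)

```text
clock: 24.33
position: [0.5904, 0.0547, 0.3424]
ee_rot: [-0.0, 0.642, 0.767, -0.001]
contact_force: [-0.3, -0.6, 0.6]
width: 0.0308
gripper_force: 39.8
```

```bash
python3 - <<'E'
from h import *
go((*G['d'],.206))
S=imaging.get_image("side")
p=sensors.get_state()["position"]
b=near(blobs(S,"blue"),proj(S,(p[0],p[1],p[2]-.1937+.0607)))
print("cap",plane(S,b[0],p[2]-.1937+.0607).round(4),b[1][2:])
E
```

```text
t 24.33 pos [0.5904 0.0547 0.3424] y [ 0.985  0.175 -0.001] z [-0.001 -0.001 -1.   ] w 0.0308
[ -0.2   0.8 136.4]
cap [0.589 0.056] [ 16  12 149]
```

>>> jog_arm(
  plan=[
    {"dx": 0,"dy": 0,"dz": 15,"ax": 0,"ay": 0,"az": 0,"grip": 1},
    {"dx": 0,"dy": 0,"dz": 25,"ax": 0,"ay": 0,"az": 0,"grip": 1},
    {"dx": 0,"dy": 0,"dz": 25,"ax": 0,"ay": 0,"az": 0,"grip": 1},
    {"dx": 0,"dy": 0,"dz": 25,"ax": 0,"ay": 0,"az": 0,"grip": 1},
    {"dx": 0,"dy": 0,"dz": 20,"ax": 0,"ay": 0,"az": 0,"grip": 1},
    {"dx": 0,"dy": 0,"dz": 12,"ax": 0,"ay": 0,"az": 0,"grip": 1},
    {"dx": 0,"dy": 0,"dz": 6,"ax": 0,"ay": 0,"az": 0,"grip": 1},
    {"dx": 0,"dy": 0,"dz": 4,"ax": 0,"ay": 0,"az": 0,"grip": 1},
    {"dx": 0,"dy": 0,"dz": 4,"ax": 0,"ay": 0,"az": 0,"grip": 1},
    {"dx": 0,"dy": 0,"dz": 0,"ax": 0,"ay": 0,"az": 0,"grip": 1},
    {"dx": 0,"dy": 0,"dz": 0,"ax": 0,"ay": 0,"az": 0,"grip": 1},
    {"dx": 0,"dy": 0,"dz": 0,"ax": 0,"ay": 0,"az": 0,"grip": 1},
  ],
)

```text
clock: 25.38
position: [0.5912, 0.0547, 0.2076]
ee_rot: [0.001, 0.642, 0.766, 0.001]
contact_force: [1.2, 0.6, 0.4]
width: 0.0309
gripper_force: 39.8
```

>>> jog_arm(
  plan=[
    {"dx": 0,"dy": 0,"dz": 0,"ax": 0,"ay": 0,"az": 0,"grip": 0.55},
    {"dx": 0,"dy": 0,"dz": 0,"ax": 0,"ay": 0,"az": 0,"grip": 0.3},
    {"dx": 0,"dy": 0,"dz": 0,"ax": 0,"ay": 0,"az": 0,"grip": 0},
    {"dx": 0,"dy": 0,"dz": 0,"ax": 0,"ay": 0,"az": 0,"grip": 0},
    {"dx": 0,"dy": 0,"dz": 0,"ax": 0,"ay": 0,"az": 0,"grip": 0},
    {"dx": 0,"dy": 0,"dz": 0,"ax": 0,"ay": 0,"az": 0,"grip": 0},
    {"dx": 0,"dy": 0,"dz": 0,"ax": 0,"ay": 0,"az": 0,"grip": 0},
    {"dx": 0,"dy": 0,"dz": -20,"ax": 0,"ay": 0,"az": 0,"grip": 0},
    {"dx": 0,"dy": 0,"dz": -25,"ax": 0,"ay": 0,"az": 0,"grip": 0},
    {"dx": 0,"dy": 0,"dz": -25,"ax": 0,"ay": 0,"az": 0,"grip": 0},
    {"dx": 0,"dy": 0,"dz": -30,"ax": 0,"ay": 0,"az": 0,"grip": 0},
    {"dx": 0,"dy": 0,"dz": -30,"ax": 0,"ay": 0,"az": 0,"grip": 0},
    {"dx": 0,"dy": 0,"dz": -20,"ax": 0,"ay": 0,"az": 0,"grip": 0},
    {"dx": 0,"dy": 0,"dz": 0,"ax": 0,"ay": 0,"az": 0,"grip": 0},
    {"dx": 0,"dy": 0,"dz": 0,"ax": 0,"ay": 0,"az": 0,"grip": 0},
  ],
)

```text
clock: 26.63
position: [0.591, 0.0548, 0.358]
ee_rot: [0.001, 0.642, 0.766, 0.001]
contact_force: [-0.7, 0.4, 0.4]
width: 0.0852
gripper_force: 0.0
```

```bash
python3 - <<'E'
from h import *
go()
d=imaging.get_image("side")
for k,z in dict(a=.130,b=.110,c=.091,d=.0717).items():
    b=near(blobs(d,"blue"),proj(d,(*G[k],z)));x=plane(d,b[0],z);print(k,x.round(4),"off pad mm",(1000*np.hypot(*(x-G[k]))).round(1))
cv2.imwrite("pics/s6.png",cv2.resize(d["image"][60:280,180:480,::-1],None,fx=2.5,fy=2.5))
E
```

```text
t 26.63 pos [0.591  0.0548 0.358 ] y [0.985 0.175 0.003] z [ 0.003 -0.    -1.   ] w 0.0852
a [ 0.6534 -0.1907] off pad mm 22.2
b [ 0.6049 -0.1016] off pad mm 13.8
c [ 0.6045 -0.0237] off pad mm 0.6
d [0.5904 0.0544] off pad mm 0.6
```

View pics/s6.png

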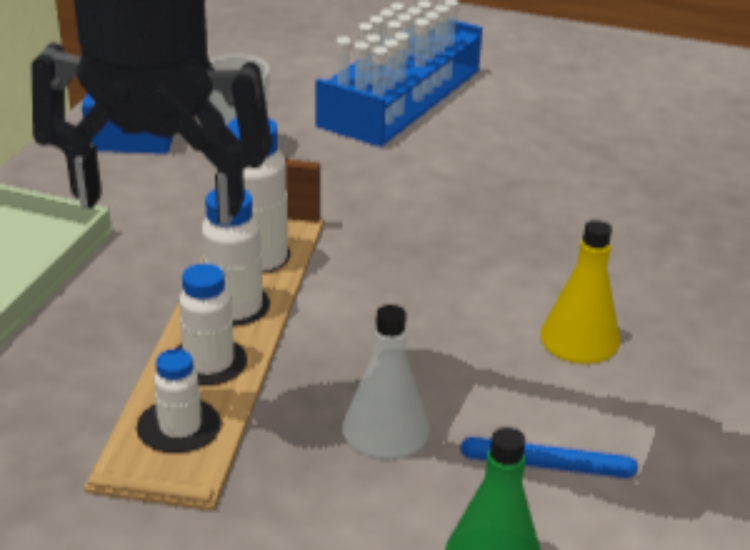

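All four bottles stand upright in falling height from the plate, with d's cap at (177,362), c at (203,282), b at (229,207) and a at (252,135). The flask is unmoved at (390,320). The large offsets printed for a and b come from the finger covering part of their caps; their bodies sit exactly as in the earlier views. I hand in the job.

```bash
python3 -c "
from rig import manip
print(manip.sign_off())"
```

```text
the job is handed in; nothing more can be done
None
```

The job is handed in: all four bottles stand released and upright, centred on their pads, in falling height from the end plate, and the flask is still in its place; the hand-in call returned no verdict.

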